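Show the round-collared connector to the inspection camera

ROBOT

A 6-joint arm with a two-finger parallel gripper is mounted at the origin on the work surface. World frame = base frame: x ahead of the robot, y to its left, z up, the work surface at z = 0. Lengths are in m, angles in degrees, forces in N, time in s.
With the tool pointing down it reaches from about 0.4 to 0.825 m from the base axis. Payload 7 kg.
Tool frame: the origin (TCP) lies between the finger pads; the fingertips stand 22 mm ahead of it and the grasp point (between the pads) lies 3 mm ahead of it; z points along the fingers, y is the line along which they close (so a half turn about z gives the same grasp; the last joint's range is limited). The gripper opens to 88 mm and grips with 3 to 60 N. Pads are 19 mm wide; open, the fingers measure 130 mm over their backs; the gripper's body (78 mm by 193 mm) begins 47 mm behind the grasp point.
Start: joints at [-48.638, 20.546, 0.682, 0, -70.136, -16.507], TCP at [0.284, -0.612, 0.249] pointing down, gripper open.
Joint ranges: [-176.03, 176.03], [-82.01, 121.73], [-58.28, 71.71], [-173.87, 95.51], [-174.79, -0.11], [-173.66, 173.66]. Speed limits (degrees/s): [136.94, 136.94, 172.46, 180, 180, 180].

INTERFACE

Orientations are given as [roll, pitch, yaw] about the fixed x, y, z axes, in that order (R = Rz(yaw) Ry(pitch) Rx(roll)).
In Python, from plant import r, vision gives the robot as it stands.
- The arm moves only by the shell command python3 -m pendant 'ROWS' [FORCE]. ROWS is JSON, a list that holds one entry, the list of rows, each a list of 7 numbers: the shift along the tool's x, y, z scaled (see below), then the turn, a rotation vector about the tool's x, y, z scaled (see below), then the opening, from -1 (shut) to 1 (fully open). In form: [[[x, y, z, wx, wy, wz, fingers], ...]]. A call has exactly 8 rows; each row shifts and turns the commanded pose from where the row before left it, along the tool's axes as they then stand; what a row does not reach is not made up. The controller multiplies each number of a shift by 20 mm and each number of a turn by 4 degrees. A row lasts 1/10 s, in which the tool goes at most 50 mm and 8.59 degrees, less where a joint would pass 70% of its speed; a pose out of reach is approached as far as the arm can. A call with a number of a shift or a turn outside -1 to 1 is refused whole. A call with a gripper value outside its range is refused whole. The fingers move at their own pace and stop on an object; FORCE is the grip in N (left out, the last holds). Time passes only in rows, so rows that do not move let the fingers close, or fill a call up. It gives the time, the measured TCP pose, the force, the opening and the grip force at its end, in the units of the state.
- r.get_state(): the state, without advancing time (a new reading comes with each control period).
- vision.capture(name): name is "scene" or "top" or "wrist"; returns a dict with "frame" (480x640x3 uint8, blue, green, red), "depth" (480x640 float32, m along the optical axis (not along the pixel's ray), 0 where there is no reading), "camera_matrix" (3x3 intrinsics, pixels), "extrinsics" (4x4, takes a point from world to camera coordinates); the wrist camera has in their place "hand_eye" (4x4, takes a point from camera to tool coordinates, whose origin is the TCP and whose axes are the flange's). Camera axes: x right, y up, looking along -z (the intrinsics and any distortion apply to the point x, -y, -z); pixel columns grow to the right and rows downward; lengths in m; the calibration is good to about 2 mm. A picture is of the moment at which its call begins: read the wrist's pose just before it.
- r.close_job(): hands the job in; it is judged then, once.
The state is a dict: "time_s": time; "joints": joint angles; "qd": joint speeds; "joint_torque": joint torques, N m; "tcp_pos": TCP position; "eef_rot": TCP orientation; "contact_force": force on the tool from outside, world axes, zero at the start; "moment": the same for the moment, N m; "gripper_width": finger opening in m; "gripper_force": force on a finger pad.
Only numpy, scipy, OpenCV 4.12 (cv2) and the standard library are available. Lean on these libraries where they do the work, as an engineer would, in place of code of your own. Each camera call takes 0.05 s, during which the arm holds its last target. There are 200 camera calls.

TASK

Someone left the steel parts pot on the white stage in front of the inspection camera: lift it off by its handle and set it down upright on the bench right beside the stage, without letting it drop. Then take the connector with the round collar (not the square-flanged one, nor the one with the thin nose) out of the white rack and hold it up to the camera, the collar's flat front face turned squarely to the lens and centred on the lens axis, 100 mm in front of the glass. Finish while still holding it there, steady in the gripper and touching nothing else, and leave the camera's setting, the other connectors and everything else on the bench as they are.

Things in the scene. Friction and masses are not known exactly. Their poses are not given: they have to be found in the camera images.
- pot: Open steel pot, 0.2 to 0.4 kg, on the stage at the start. Origin: centre of its underside, z up. Can 80 mm wide at the rim, 72 at the foot, 80 mm high; a rigid arch of 8 mm wire rises from the rim at +y and -y to a straight black grip bar, 12 mm thick, 50 mm long, along the pot's y, centred 145 mm above the origin. At first the bar points within 0.45 rad of the station's x.
- station: Fixed inspection station: white stage 120 x 120 mm, top 40 mm above the mat; camera on an upright post (0.39 m) 300 mm from the stage's centre. Origin: on the mat under the stage's centre, the stage square to the axes; +x points level to the post (to the robot's right and away), z up. The mat on the stage's -y side (the robot's side) is free for the pot to 180 mm from the centre.
- lens (a point): Centre of the lens glass: front end of a dark barrel, 46 mm thick, on the grey camera box (50 x 50 x 65 mm), towards the stage. Its x axis is the lens axis, pointing back into the camera; y is level. The camera looks down by 0.12 to 0.4 rad over the stage; height and tilt differ each time and are left alone.
- focus (a point): Point in the air above the stage, on the lens axis, 100 mm in front of the glass, 0.19 to 0.31 m above the bench: the centre of the collar's front face belongs here. Same axes as lens: x points from here to the glass (slightly upward), y is level. Moves with the camera head only.
- rack: Fixed white stand 120 x 270 mm, plate top 45 mm above the mat. Origin: under its centre, on the mat. Three connectors in any order lie along its x, fronts to +x (the robot's right), 85 mm apart in y, each on two saddles 8 mm thick with 48 mm between them and 30 mm free below the barrel: fingers fit there from above. The saddles' cheeks end 3 mm below the barrel's axis.
- round_connector: The wanted connector: black round barrel 26 mm thick, 80 mm long, round cream collar 40 mm across, 20 mm thick, on its front; 100 mm long in all, 0.06 to 0.12 kg. Origin: on the barrel's axis midway between the saddles, 88 mm above the mat when in the rack; +x along the axis to the collar. Collar face at x = +55 mm, rear end at x = -45 mm.
- round_connector_face (a point): Centre of the flat front face of the round collar (dark insert with four brass pins), same axes as the connector.
- round_connector_rear (a point): Centre of the rear end of the round-collared connector's barrel, same axes.
- square_connector: Same barrel, but with a square cream flange 40 x 40 x 20 mm in front. Origin and axes as for the round one. Stays in the rack.
- nose_connector: Same barrel, but with a thin cream nose 18 mm across and 20 mm long in front, no collar. Origin and axes as for the round one. Stays in the rack.
- mat: Blue bench mat, fixed, 620 x 1100 mm, 3 mm thick, on the white bench: its top is at z = 0.003, where everything stands. Origin at its centre underneath.
- plug_a: Red plug standing on its head, head 33 mm across and 36 mm high, thin black stem on top, 86 mm high in all. Origin: centre of its underside. Between rack and stage; leave alone.
- plug_b: Second red plug, the same, farther from the robot. Leave alone.
- spool: Spool of wire standing on end, 54 mm across, 50 mm high, beyond the middle of the mat. Origin: centre of its underside. Leave alone.
- screwdriver: Screwdriver lying to the left of the rack. Leave alone.
- cup: White plastic cup 70 mm across, 60 mm high, at the right near edge of the mat. Leave alone.
Not all that is in view belongs to the job. Leave any green, purple or turquoise look-alike of the round_connector alone.

How it is judged (in metres and radians):
On the way, in this order (a step that is already met when the one before it is completed fails the run):
1. the pot stands upright on the bench right beside the stage, let go and at rest (height (world z) of pot below 0.015 m and angle between pot's own z axis and vertical below 0.12 rad and horizontal distance between pot and station below 0.25 m and contact force between pot and station below 0.3 N and contact force between the fingers and pot below 0.3 N and linear speed of pot below 0.03 m/s), for 0.3 s.
2. the round-collared connector is lifted clear of the rack in the gripper (height (world z) of round_connector above 0.13 m and contact force between round_connector and rack below 0.05 N and contact force between the fingers and round_connector above 0.5 N), for 0.2 s.
At the end, for the whole second after the job is handed in: Connector held still by the gripper alone, collar face centre within 15 mm of the point 100 mm before the glass, axis within 0.17 rad of the lens axis, collar towards the lens; pot upright, let go on the bench within 250 mm of the stage centre; other connectors within 20 mm of where they lay (all of step 1 and distance between round_connector_face and focus below 0.015 m and angle between the x axis of round_connector and the x axis of focus, either way round below 0.17 rad and x of round_connector_rear in the frame of focus below -0.07 m and height (world z) of round_connector above 0.12 m and contact force between the fingers and round_connector above 1 N and linear speed of round_connector below 0.02 m/s and angular speed of round_connector below 0.2 rad/s and contact force between round_connector and station below 0.1 N and contact force between round_connector and pot below 0.1 N and contact force between round_connector and rack below 0.1 N and contact force between round_connector and mat below 0.1 N and distance of each of square_connector, nose_connector from where it was at the start of the episode below 0.02 m); the arm keeps its last pose, push and grip.
It fails at once if the camera's height or tilt is moved (focus point shifted more than 8 mm) (distance of focus from where it was at the start of the episode above 0.008 m).
It fails at once if another connector is moved more than 20 mm (distance of any of square_connector, nose_connector from where it was at the start of the episode above 0.02 m).
It fails at once if the pot is tipped over (more than 0.6 rad) (angle between pot's own z axis and vertical above 0.6 rad).
It fails at once if the pot is dropped (falls freely faster than 0.5 m/s) (contact force between pot and anything else below 0.02 N and linear speed of pot above 0.5 m/s).
It fails at once if a bystander on the bench is moved more than 30 mm (distance of any of plug_a, plug_b, spool, screwdriver, cup from where it was at the start of the episode above 0.03 m).
It also fails if it takes over 53 s, if anything falls off the work surface, if the arm or the gripper's body presses on something with over 40 N, if the wrist force passes 120 N, or if a joint passes its speed limit or range.

## Working session

There is one attempt and no reset: what is moved stays moved. The work goes in short steps, Python scripts to look and compute and a shell command to move; the robot and the scene stay as the last step left them, time stands still between calls to the robot, and variables do not carry over. Pictures are saved under pics/ and viewed, at most 10 in all, crops included, and the job is handed in when it is done.

```bash
ls; mkdir -p pics; python3 - <<'E'
from plant import r, vision
import cv2, numpy as np, pickle
print(r.get_state())
for n in ("scene","top"):
    c=vision.capture(n); pickle.dump(c,open(f"{n}.pkl","wb"))
    cv2.imwrite(f"pics/{n}0.png",c["frame"]); print(c["camera_matrix"],c["extrinsics"], c.keys())
E
```

```text
pics
{'time_s': 0.0, 'joints': array([-4.86385214e+01,  2.05923687e+01,  6.32723013e-01, -1.98453728e-02,
       -7.01378245e+01, -1.65088764e+01]), 'qd': array([-0.08521519, -0.03098472, -0.01180428, -0.0232335 , -0.07770365,
       -0.06753156]), 'joint_torque': array([-3.81267630e-03, -5.82720208e+01,  2.93064433e+01,  6.99727759e+00,
        7.08467487e-03, -1.87278019e-04]), 'tcp_pos': array([ 0.28348631, -0.6120637 ,  0.24760503]), 'eef_rot': array([ 1.79901246e+02, -9.81343933e-03, -1.55154148e+02]), 'contact_force': array([0.11099564, 0.12615306, 0.29225598]), 'moment': array([0.08064264, 0.00766935, 0.01783909]), 'gripper_force': 0.0, 'gripper_width': 0.0875735598473755}
[[539.55647348   0.         328.1078841 ]
 [  0.         539.55647348 233.28480151]
 [  0.           0.           1.        ]] [[-0.85413254  0.51984222 -0.01488832  0.42300512]
 [-0.4319267  -0.69315551  0.57703965  0.19388159]
 [ 0.28964965  0.49929901  0.81658042 -2.15690716]
 [ 0.          0.          0.          1.        ]] dict_keys(['frame', 'depth', 'camera_matrix', 'extrinsics'])
[[572.17828435   0.         322.1846904 ]
 [  0.         572.17828435 245.86013214]
 [  0.           0.           1.        ]] [[ 0.02585021 -0.99958494  0.01271631  0.04903329]
 [ 0.98840523  0.02746087  0.14933518 -0.56551713]
 [-0.1496224   0.00870852  0.98870486 -1.89752036]
 [ 0.          0.          0.          1.        ]] dict_keys(['frame', 'depth', 'camera_matrix', 'extrinsics'])
```

View pics/top0.png

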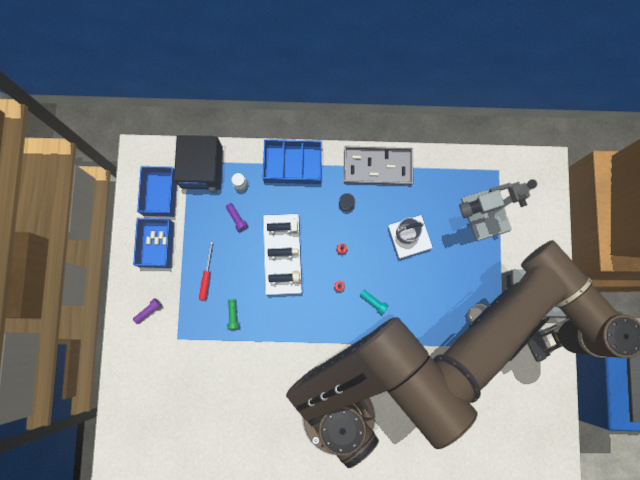

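View pics/scene0.png

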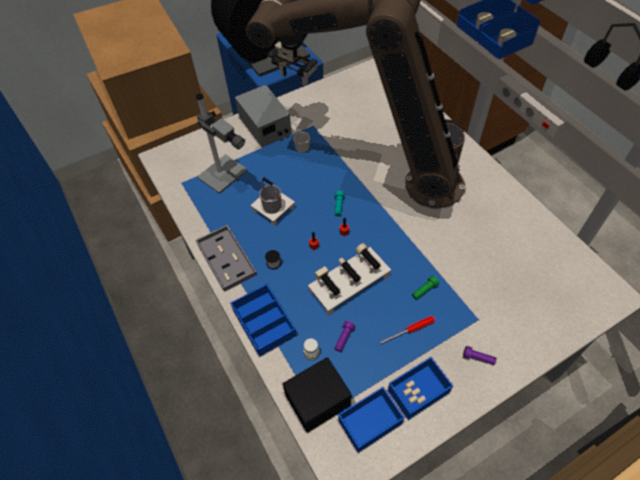

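The top view shows the stage and pot at about (409,235), the camera head at about (470,208), and the rack at about (283,255). The connectors are at (282,227), (282,253) and (285,279). In the scene view the stage is at (272,200), the lens at (237,143), and the connectors are at (328,285), (350,271) and (370,260). Next I'll enlarge these regions and measure with depth.

```bash
cat > h.py <<'E'
import numpy as np, cv2, pickle
F=np.diag([1,-1,-1.])
def cam(n):return pickle.load(open(f"{n}.pkl","rb"))
def cloud(c):  # world xyz per pixel
    K=c["camera_matrix"];d=c["depth"];v,u=np.mgrid[:480,:640]
    P=np.stack([(u-K[0,2])/K[0,0]*d,(v-K[1,2])/K[1,1]*d,d],-1)@F
    E=c["extrinsics"];return (P-E[:3,3])@E[:3,:3]
def ray(c,u,v):
    K=c["camera_matrix"];E=c["extrinsics"];d=F@np.array([(u-K[0,2])/K[0,0],(v-K[1,2])/K[1,1],1]);
    d=E[:3,:3].T@d;return -E[:3,:3].T@E[:3,3],d/np.linalg.norm(d)
def onz(c,u,v,z):
    o,d=ray(c,u,v);return o+d*(z-o[2])/d[2]
def cross(c1,p1,c2,p2):
    o1,d1=ray(c1,*p1);o2,d2=ray(c2,*p2)
    t=np.linalg.lstsq(np.stack([d1,-d2],1),o2-o1,rcond=None)[0]
    a,b=o1+t[0]*d1,o2+t[1]*d2;return (a+b)/2,np.linalg.norm(a-b)
def proj(c,p):
    q=F@(c["extrinsics"][:3,:3]@p+c["extrinsics"][:3,3]);return (c["camera_matrix"]@q)[:2]/q[2]
E
python3 - <<'E'
from h import *
T,S=cam("top"),cam("scene")
def crop(c,x,y,w,h):return cv2.resize(c["frame"][y:y+h,x:x+w],(400,300),interpolation=cv2.INTER_CUBIC)
a=np.hstack([crop(T,225,205,120,90),crop(S,298,228,108,81)])
b=np.hstack([crop(T,380,170,160,120),crop(S,180,90,160,120)])
cv2.imwrite("pics/c1.png",np.vstack([a,b]))
for c in(T,S):
    W=cloud(c); print((c["depth"]>0).mean())
    for n,(x0,y0,x1,y1) in {"T":dict(stage=(388,212,433,260),rack=(262,212,304,300),head=(455,175,540,240)),"S":dict(stage=(250,180,300,225),rack=(308,240,392,310),head=(190,90,250,190))}["T" if c is T else "S"].items():
        P=W[y0:y1,x0:x1].reshape(-1,3);h=np.histogram(P[:,2],np.arange(-.01,.5,.01))
        print(n,[(round(b,2),int(k)) for k,b in zip(h[0],h[1]) if k])
E
```

```text
0.9962467447916666
stage [(np.float64(-0.01), 172), (np.float64(0.0), 601), (np.float64(0.01), 141), (np.float64(0.02), 6), (np.float64(0.03), 163), (np.float64(0.04), 566), (np.float64(0.05), 169), (np.float64(0.06), 31), (np.float64(0.07), 24), (np.float64(0.08), 28), (np.float64(0.09), 31), (np.float64(0.1), 29), (np.float64(0.11), 38), (np.float64(0.12), 46), (np.float64(0.13), 13), (np.float64(0.14), 5), (np.float64(0.15), 2), (np.float64(0.16), 5), (np.float64(0.17), 5), (np.float64(0.18), 17), (np.float64(0.19), 47), (np.float64(0.2), 8)]
rack [(np.float64(-0.01), 223), (np.float64(0.0), 549), (np.float64(0.01), 101), (np.float64(0.03), 73), (np.float64(0.04), 1051), (np.float64(0.05), 815), (np.float64(0.06), 27), (np.float64(0.07), 12), (np.float64(0.08), 56), (np.float64(0.09), 281), (np.float64(0.1), 384), (np.float64(0.11), 104), (np.float64(0.12), 3)]
head [(np.float64(-0.01), 822), (np.float64(0.0), 2028), (np.float64(0.01), 849), (np.float64(0.02), 408), (np.float64(0.03), 24), (np.float64(0.04), 4), (np.float64(0.05), 2), (np.float64(0.06), 6), (np.float64(0.07), 3), 
[... 2013 characters left out ...]
2), 118), (np.float64(0.13), 13), (np.float64(0.14), 10), (np.float64(0.15), 10), (np.float64(0.16), 16), (np.float64(0.17), 10), (np.float64(0.18), 12), (np.float64(0.19), 11), (np.float64(0.2), 9), (np.float64(0.21), 11), (np.float64(0.22), 8), (np.float64(0.23), 3), (np.float64(0.24), 1), (np.float64(0.25), 2), (np.float64(0.26), 12), (np.float64(0.27), 40), (np.float64(0.28), 82), (np.float64(0.29), 136), (np.float64(0.3), 216), (np.float64(0.31), 232), (np.float64(0.32), 114), (np.float64(0.33), 13), (np.float64(0.34), 13), (np.float64(0.35), 17), (np.float64(0.36), 14), (np.float64(0.37), 14), (np.float64(0.38), 12), (np.float64(0.39), 14), (np.float64(0.4), 35), (np.float64(0.41), 4)]
```

View pics/c1.png

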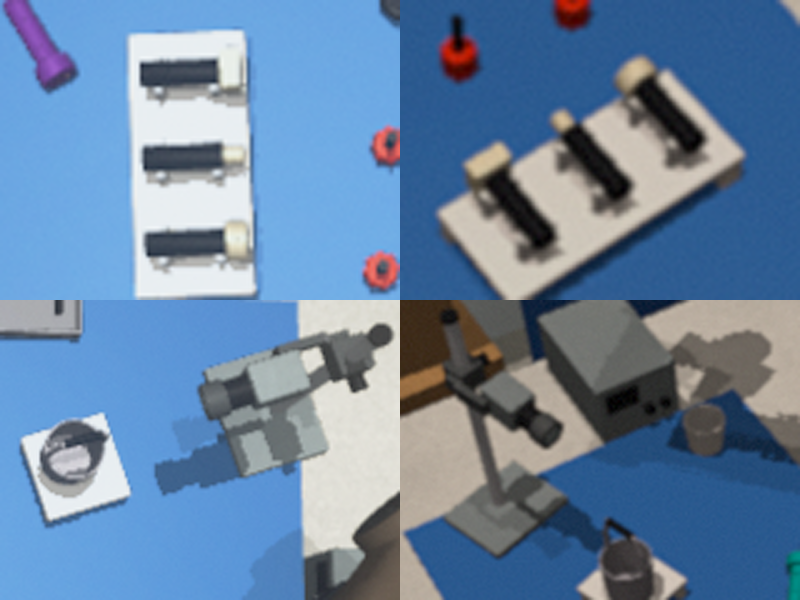

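Rack candidates in the top view: square flange at (282,227), thin nose at (282,253), round collar at (285,279). The enlarged crop confirms that the one nearest the robot, at (285,279) in top and about (370,260) in scene, has the round 40 mm collar. The purple, green and turquoise ones are decoys. Next, the measurements.

```bash
python3 - <<'E'
from h import *
np.set_printoptions(precision=4,suppress=True)
T,S=cam("top"),cam("scene")
def box(c,mask,z):
    k=max(cv2.findContours(mask.astype(np.uint8),0,2)[0],key=cv2.contourArea)
    P=np.array([onz(c,*p[0],z)[:2] for p in cv2.convexHull(k)])
    r=cv2.minAreaRect((P*1000).astype(np.float32)); return np.round(r[0],1),np.round(r[1],1),round(r[2],1)
def roi(c,x0,y0,x1,y1):
    m=np.zeros((480,640),bool);m[y0:y1,x0:x1]=1;return m
for n,c,st,rk in(("top",T,(380,205,440,265),(258,208,308,302)),("scene",S,(248,180,300,226),(305,240,394,312))):
    hsv=cv2.cvtColor(c["frame"],cv2.COLOR_BGR2HSV)
    W=cloud(c); nb=(hsv[...,1]<70)&(hsv[...,2]>(150 if n=="top" else 130))
    wst=nb&roi(c,*st)&(W[...,2]<.065)
    print(n,"stage",box(c,wst,.043),"rack",box(c,nb&roi(c,*rk)&(W[...,2]<.075),.048))
    # bar
    b=roi(c,*st[:1],st[1]-15,*st[2:])&(W[...,2]>.172)
    P=W[b];m=np.median(P,0);u,s,vt=np.linalg.svd(P[:,:2]-P[:,:2].mean(0));print("bar",len(P),P.mean(0),vt[0],np.degrees(np.arctan2(vt[0][1],vt[0][0])))
    # connectors: dark + cream above z .075
    hi=roi(c,*rk)&(W[...,2]>.078)
    nn,lab,stt,cen=cv2.connectedComponentsWithStats(hi.astype(np.uint8))
    for i in range(1,nn):
        if stt[i,4]<60: continue
        dark=(lab==i)&(hsv[...,2]<90); v,u=np.nonzero(dark)
        if len(u)<20: continue
        A=np.array([onz(c,a,b_,.097) for a,b_ in zip(u,v)])[:,:2]
        _,_,vt=np.linalg.svd(A-A.mean(0));
        cr=(lab==i)&(hsv[...,2]>=90);C=W[cr]
        print("conn",cen[i],"dark mean",A.mean(0),"depthmean",W[dark].mean(0),"dir",np.degrees(np.arctan(vt[0][1]/vt[0][0])),"ext",np.ptp(A@vt[0]),"cream",C.mean(0))
# head
for n,c,rr in(("top",T,(455,175,540,240)),("scene",S,(190,90,250,190))):
    W=cloud(c);m=roi(c,*rr)&(W[...,2]>.25);hsv=cv2.cvtColor(c["frame"],cv2.COLOR_BGR2HSV)
    l=m&(hsv[...,2]>120)&(W[...,2]<.36)
    print(n,"head light",l.sum(),W[l].mean(0), "dark",W[m&(hsv[...,2]<90)].mean(0))
    v,u=np.nonzero(l);print(u.min(),u.max(),v.min(),v.max())
E
```

```text
top stage (array([ 605.1, -233. ]), array([121.7, 121.7]), 18.8) rack (array([533., 200.]), array([271.3, 121.4]), 4.2)
bar 97 [ 0.5375 -0.1501  0.594 ] [ 0.75   -0.6615] -41.41087282249296
conn [283.0743 225.8682] dark mean [0.6158 0.2142] depthmean [0.6123 0.2127 0.1159] dir -86.63832390087613 ext 0.07302335756384137 cream [0.6202 0.1805 0.1038]
conn [282.0122 251.4512] dark mean [0.5312 0.2097] depthmean [0.5305 0.2093 0.1023] dir -86.24533716115666 ext 0.07546921927996503 cream [0.5357 0.1821 0.0973]
conn [284.8729 276.9622] dark mean [0.4467 0.2021] depthmean [0.4463 0.2018 0.1012] dir -84.5755746662682 ext 0.07287738057970478 cream [0.4493 0.1677 0.1249]
scene stage (array([ 605.7, -228.7]), array([123.1, 123. ]), 18.7) rack (array([532.8, 204.8]), array([272.1, 121.7]), 4.2)
bar 74 [ 0.6875 -0.0122  0.4271] [0.3553 0.9348] 69.19070188899502
conn [367.9603 256.2419] dark mean [0.451  0.2046] depthmean [0.4595 0.2155 0.1183] dir -88.2366000780989 ext 0.09188061631409436 cream [0.4578 0.1844 0.1142]
conn [349.8238 270.4846] dark mean [0.5351 0.2137] depthmean [0.5362 0.2152 0.0999] dir -87.42260771209095 ext 0.08889223158076504 cream [0.5327 0.1927 0.0954]
conn [327.3546 280.7093] dark mean [0.6206 0.2147] depthmean [0.6213 0.2158 0.0992] dir -84.67746944205432 ext 0.09895514658128346 cream [0.6267 0.1978 0.1268]
top head light 446 [ 0.6787 -0.4349  0.3182] dark [ 0.6741 -0.4555  0.3235]
459 530 181 215
scene head light 39 [ 0.6517 -0.3994  0.2986] dark [ 0.692  -0.4343  0.3256]
215 245 112 149
```

```bash
python3 - <<'E'
from h import *
np.set_printoptions(precision=4,suppress=True)
T,S=cam("top"),cam("scene")
cs=np.array([.6052,-.231]);a=np.radians(-71.25);ex=np.array([np.cos(a),np.sin(a)]);ey=np.array([-ex[1],ex[0]])
for n,c in(("top",T),("scene",S)):
    W=cloud(c);d=(W[...,:2]-cs);X=d@ex;Y=d@ey;Z=W[...,2]
    near=(np.hypot(X,Y)<.075)
    b=near&(Z>.17)&(Z<.21); P=W[b]; v,u=np.nonzero(b)
    A=np.array([onz(c,i,j,.188) for i,j in zip(u,v)])[:,:2]; _,s,vt=np.linalg.svd(A-A.mean(0));t=(A-A.mean(0))@vt[0]
    print(n,"bar",len(P),"onplane",A.mean(0),"mid",A.mean(0)+vt[0]*(t.max()+t.min())/2,"depth",P.mean(0),"ang",np.degrees(np.arctan(vt[0][1]/vt[0][0])),"len",np.ptp(t),u.min(),u.max(),v.min(),v.max())
    g=c["frame"].mean(-1)
    h=(X>.02)&(X<.36)&(abs(Y)<.08)&(Z>.22)&(Z<.45)
    hh=np.round(np.stack([X,Y,Z,g],-1)[h],3)
    for x0 in np.arange(.02,.36,.02):
        q=hh[(hh[:,0]>=x0)&(hh[:,0]<x0+.02)]
        if len(q)>5: print("  %.2f n=%d Y %.3f..%.3f Z med %.3f max %.3f gray %.0f"%(x0,len(q),*np.percentile(q[:,1],[3,97]),np.median(q[:,2]),np.percentile(q[:,2],97),np.median(q[:,3])))
E
```

```text
top bar 77 onplane [ 0.6155 -0.2178] mid [ 0.6146 -0.2152] depth [ 0.6146 -0.217   0.1927] ang -71.98928342114802 len 0.07361438345231103 401 423 222 230
  0.12 n=116 Y -0.021..0.021 Z med 0.300 max 0.313 gray 96
  0.14 n=90 Y -0.020..0.019 Z med 0.304 max 0.312 gray 78
  0.16 n=112 Y -0.020..0.020 Z med 0.307 max 0.322 gray 75
  0.18 n=131 Y -0.024..0.024 Z med 0.318 max 0.325 gray 179
  0.20 n=138 Y -0.024..0.024 Z med 0.321 max 0.330 gray 178
  0.22 n=141 Y -0.024..0.036 Z med 0.322 max 0.332 gray 175
  0.24 n=35 Y -0.024..0.038 Z med 0.309 max 0.318 gray 110
  0.26 n=45 Y -0.013..0.037 Z med 0.309 max 0.316 gray 110
  0.28 n=338 Y -0.035..0.030 Z med 0.318 max 0.408 gray 99
  0.30 n=131 Y -0.038..0.029 Z med 0.319 max 0.411 gray 97
  0.32 n=12 Y -0.021..0.011 Z med 0.317 max 0.321 gray 140
scene bar 64 onplane [ 0.613  -0.2061] mid [ 0.6117 -0.1998] depth [ 0.6132 -0.2054  0.1887] ang -78.46230749072537 len 0.08636680310282638 262 276 177 192
  0.10 n=65 Y -0.018..0.023 Z med 0.289 max 0.309 gray 51
  0.12 n=75 Y -0.016..0.025 Z med 0.299 max 0.310 gray 66
  0.14 n=46 Y -0.013..0.021 Z med 0.301 max 0.311 gray 35
  0.16 n=108 Y -0.023..0.027 Z med 0.308 max 0.320 gray 49
  0.18 n=98 Y -0.020..0.028 Z med 0.316 max 0.325 gray 114
  0.20 n=104 Y -0.019..0.038 Z med 0.318 max 0.327 gray 113
  0.22 n=75 Y -0.017..0.040 Z med 0.314 max 0.329 gray 77
  0.24 n=29 Y 0.027..0.040 Z med 0.305 max 0.311 gray 61
  0.26 n=107 Y -0.019..0.038 Z med 0.303 max 0.352 gray 37
  0.28 n=232 Y -0.035..0.032 Z med 0.331 max 0.406 gray 65
  0.30 n=43 Y -0.036..0.031 Z med 0.317 max 0.406 gray 60
```

```bash

python3 -m pendant '[[[0,0,-1,0,0,-1,1],[0,0,-1,0,0,-1,1],[0,0,-1,0,0,-1,1],[0,0,-1,0,0,-1,1],[0,0,-1,0,0,-1,1],[0,0,-0.6,0,0,-1,1],[0,0,0,0,0,-1,1],[0,0,0,0,0,-1,1]]]'
python3 -m pendant '[[[0,0,0,0,0,-1,1],[0,0,0,0,0,-1,1],[0,0,0,0,0,-1,1],[0,0,0,0,0,-1,1],[0,0,0,0,0,-1,1],[0,0,0,0,0,-1,1],[0,0,0,0,0,-1,1],[0,0,0,0,0,-1,1]]]'
python3 -m pendant '[[[0,0,0,0,0,-1,1],[0,0,0,0,0,-1,1],[0,0,0,0,0,-1,1],[0,0,0,0,0,-1,1],[0,0,0,0,0,-1,1],[-1,-1,0,0,0,0,1],[-1,-1,0,0,0,0,1],[-1,-1,0,0,0,0,1]]]'
python3 - <<'E'
from plant import r,vision
s=r.get_state();print(s["time_s"],s["tcp_pos"],s["eef_rot"],s["joints"])
print(vision.capture("wrist")["hand_eye"].round(3), vision.capture("wrist")["camera_matrix"])
E
```

```text
time_s: 0.9
tcp_pos: [0.2837, -0.6124, 0.3606]
eef_rot: [-180.0, 0.0, -123.0]
contact_force: [-1.3, 0.1, -1.1]
gripper_width: 0.088
gripper_force: 0.0
time_s: 1.7
tcp_pos: [0.2836, -0.6123, 0.36]
eef_rot: [180.0, 0.1, -91.0]
contact_force: [0.7, -0.4, 0.2]
gripper_width: 0.0874
gripper_force: 0.0
time_s: 2.5
tcp_pos: [0.3212, -0.5354, 0.3598]
eef_rot: [180.0, 0.1, -71.2]
contact_force: [0.3, 0.3, -0.8]
gripper_width: 0.088
gripper_force: 0.0
2.5 [ 0.32115221 -0.53538426  0.35976883] [ 1.79973227e+02  7.15606038e-02 -7.11857633e+01] [-4.11585399e+01  1.30831485e+01  4.53218652e+00 -1.27698259e-02
 -8.15243918e+01  5.99746838e+01]
[[-0.001  0.952  0.307  0.084]
 [ 1.     0.001 -0.     0.   ]
 [-0.001  0.307 -0.952 -0.135]
 [ 0.     0.     0.     1.   ]] [[358.92699937   0.         320.31165486]
 [  0.         358.92699937 240.94355567]
 [  0.           0.           1.        ]]
```

```bash

python3 -m pendant '[[[-1,-1,0,0,0,0,1],[-1,-1,0,0,0,0,1],[-1,-1,0,0,0,0,1],[-1,-1,0,0,0,0,1],[-1,-1,0,0,0,0,1],[-1,-1,0,0,0,0,1],[-1,-1,0,0,0,0,1],[-1,-1,0,0,0,0,1]]]'
python3 -m pendant '[[[-1,-1,0,0,0,0,1],[-1,-1,0,0,0,0,1],[-0.6,-1,0,0,0,0,1],[0,-1,0,0,0,0,1],[0,-1,0,0,0,0,1],[0,-1,0,0,0,0,1],[0,-1,0,0,0,0,1],[0,-1,0,0,0,0,1]]]'
python3 -m pendant '[[[0,-1,0,0,0,0,1],[0,-1,0,0,0,0,1],[0,-1,0,0,0,0,1],[0,0,0,0,0,0,1],[0,0,0,0,0,0,1],[0,0,0,0,0,0,1],[0,0,0,0,0,0,1],[0,0,0,0,0,0,1]]]'
cat >> h.py <<'E'
from scipy.spatial.transform import Rotation as Ro
def wrist(name):  # capture wrist with world extrinsics
    from plant import r,vision
    s=r.get_state();c=vision.capture("wrist")
    M=np.eye(4);M[:3,:3]=Ro.from_euler("xyz",s["eef_rot"],degrees=True).as_matrix();M[:3,3]=s["tcp_pos"]
    c["extrinsics"]=np.linalg.inv(M@c["hand_eye"]);c["state"]=s;pickle.dump(c,open(name+".pkl","wb"));cv2.imwrite(f"pics/{name}.png",c["frame"]);return c
cs=np.array([.6052,-.231,0]);_a=np.radians(-71.25);ST=np.array([[np.cos(_a),np.sin(_a),0],[-np.sin(_a),np.cos(_a),0],[0,0,1]])
def st(P):return (np.asarray(P)-cs)@ST.T
E
python3 - <<'E'
from h import *
np.set_printoptions(precision=4,suppress=True)
c=wrist("w1");print(c["state"]["time_s"],st(c["state"]["tcp_pos"]),c["state"]["eef_rot"])
Q=st(cloud(c));Z=Q[...,2]
b=(np.hypot(Q[...,0],Q[...,1])<.08)&(Z>.178)&(Z<.2)&(c["frame"].mean(-1)<70)
v,u=np.nonzero(b);A=np.array([st(onz(c,i,j,.19)) for i,j in zip(u,v)])[:,:2]
r=cv2.minAreaRect((A*1000).astype(np.float32));print(len(A),r,Q[b].mean(0),u.min(),u.max(),v.min(),v.max())
E
```

```text
time_s: 3.4
tcp_pos: [0.421, -0.3324, 0.3603]
eef_rot: [180.0, 0.0, -71.2]
contact_force: [0.5, 0.0, 0.3]
gripper_width: 0.0875
gripper_force: 0.0
time_s: 4.2
tcp_pos: [0.557, -0.2325, 0.3599]
eef_rot: [179.9, 0.0, -71.2]
contact_force: [0.0, 0.1, 0.6]
gripper_width: 0.0876
gripper_force: 0.0
time_s: 5.0
tcp_pos: [0.6118, -0.2132, 0.361]
eef_rot: [-180.0, -0.0, -71.2]
contact_force: [0.0, -0.4, 0.6]
gripper_width: 0.0878
gripper_force: 0.0
5.0 [-0.0147  0.012   0.361 ] [-179.9712   -0.0133  -71.1715]
732 ((-11.60921573638916, 14.232951164245605), (11.845709800720215, 51.10296630859375), 88.49577331542969) [-0.0106  0.0142  0.1914] 311 325 193 249
```

View pics/w1.png

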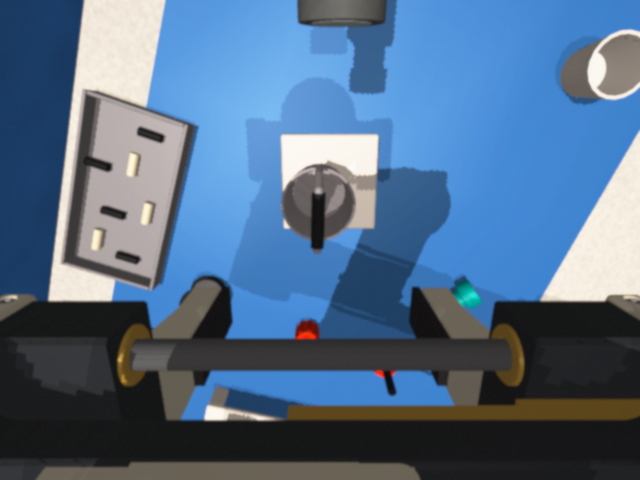

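```bash

python3 -m pendant '[[[0,0,0,0,1,0,1],[0,0,0,0,1,0,1],[0,0,0,0,1,0,1],[0,0,0,0,1,0,1],[-0.25,-0.1,0.9,0,0,0,1],[-0.25,0,0.9,0,0,0,1],[-0.25,0,0.9,0,0,0,1],[-0.25,0,0.9,0,0,0,1]]]'
python3 -m pendant '[[[-0.25,0,0.9,0,0,0,1],[-0.25,0,0.9,0,0,0,1],[-0.25,0,0.9,0,0,0,1],[-0.25,0,0.9,0,0,0,1],[-0.25,0,0.9,0,0,0,1],[0,0,0,0,0,0,1],[0,0,0,0,0,0,1],[0,0,0,0,0,0,1]]]'
python3 - <<'E'
from h import *
np.set_printoptions(precision=4,suppress=True)
c=wrist("w2");s=c["state"];R=Ro.from_euler("xyz",s["eef_rot"],degrees=True).as_matrix()
print("grasp pt",st(s["tcp_pos"]+.003*R[:,2]),s["eef_rot"])
Q=st(cloud(c));Z=Q[...,2]
b=(np.hypot(Q[...,0],Q[...,1])<.06)&(Z>.178)&(Z<.2)&(c["frame"].mean(-1)<70)
v,u=np.nonzero(b);print(len(u),Q[b].mean(0))
E
```

```text
time_s: 5.85
tcp_pos: [0.6141, -0.2128, 0.2857]
eef_rot: [-179.9, -16.0, -71.2]
contact_force: [0.2, -0.3, 0.4]
gripper_width: 0.0876
gripper_force: 0.0
time_s: 6.65
tcp_pos: [0.6152, -0.2136, 0.1939]
eef_rot: [-179.9, -16.0, -71.2]
contact_force: [0.2, 0.5, 0.2]
gripper_width: 0.0877
gripper_force: 0.0
grasp pt [-0.0125  0.0151  0.191 ] [-179.8882  -16.0431  -71.1632]
3150 [-0.0065  0.0103  0.1908]
```

View pics/w2.png

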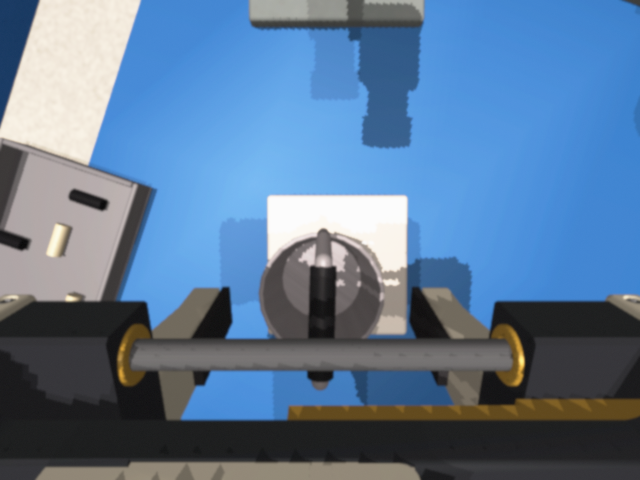

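The bar runs from (322,265) to (320,380), centred between the fingers, so I'll close and lift.

```bash

python3 -m pendant '[[[0,0,0.1,0,0,0,-1],[0,0,0,0,0,0,-1],[0,0,0,0,0,0,-1],[0,0,0,0,0,0,-1],[0,0,0,0,0,0,-1],[0,0,0,0,0,0,-1],[0,0,0,0,0,0,-1],[0,0,0,0,0,0,-1]]]' 45
python3 -m pendant '[[[0.06,0,-0.2,0,0,0,-1],[0.12,0,-0.4,0,0,0,-1],[0.12,0,-0.4,0,0,0,-1],[0.12,0,-0.4,0,0,0,-1],[0.12,0,-0.4,0,0,0,-1],[0.12,0,-0.4,0,0,0,-1],[0,0,0,0,0,0,-1],[0,0,0,0,0,0,-1]]]'
```

```text
time_s: 7.5
tcp_pos: [0.6147, -0.2141, 0.1905]
eef_rot: [180.0, -16.0, -71.1]
contact_force: [-0.0, -1.0, -0.4]
gripper_width: 0.0293
gripper_force: 0.0
time_s: 8.3
tcp_pos: [0.6148, -0.2145, 0.2365]
eef_rot: [-180.0, -16.0, -71.2]
contact_force: [-0.5, 0.1, -4.0]
gripper_width: 0.0109
gripper_force: 45.0
```

The fingers close slowly, at about 73 mm/s, so the grip landed partway into the lift. I'll check how the pot hangs.

```bash

python3 - <<'E'
from h import *
from plant import r,vision
np.set_printoptions(precision=4,suppress=True)
s=r.get_state();print(s["tcp_pos"],s["contact_force"],s["gripper_width"],s["gripper_force"])
c=wrist("w3");S=vision.capture("scene");pickle.dump(S,open("s3.pkl","wb"))
a=c["frame"][150:450,120:520];b=cv2.resize(S["frame"][110:230,210:330],(400,400),interpolation=cv2.INTER_CUBIC)
cv2.imwrite("pics/c3.png",np.hstack([cv2.copyMakeBorder(a,0,100,0,0,0),b]))
E
```

```text
[ 0.6148 -0.2145  0.2365] [-0.5408  0.0554 -3.9521] 0.010936490135724918 44.95279848575592
```

View pics/c3.png

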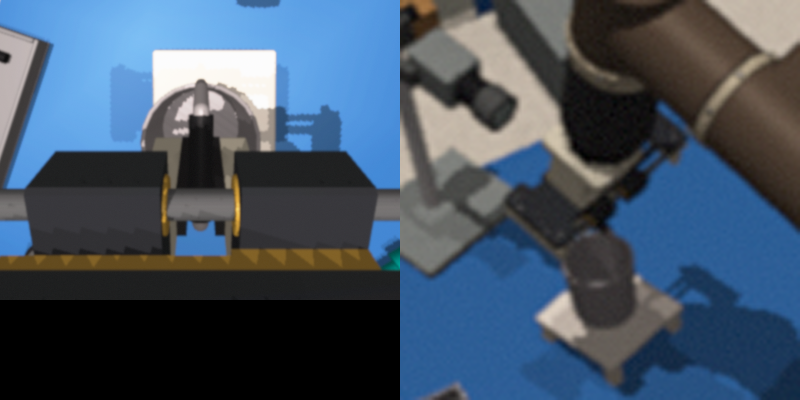

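```bash

python3 -m pendant '[[[0.12,0,-0.4,0,0,0,-1],[0.12,0,-0.4,0,0,0,-1],[0.06,0.2,-0.2,0,0,0,-1],[0,0.4,0,0,0,0,-1],[0,0.6,0,0,0,0,-1],[0,0.7,0,0,0,0,-1],[0,0.8,0,0,0,0,-1],[0,0.8,0,0,0,0,-1]]]'
python3 -m pendant '[[[0,0.8,0,0,0,0,-1],[0,0.8,0,0,0,0,-1],[0,0.8,0,0,0,0,-1],[0,0.7,0,0,0,0,-1],[0,0.5,0,0,0,0,-1],[0,0.3,0,0,0,0,-1],[0,0.1,0,0,0,0,-1],[0,0,0,0,0,0,-1]]]'
python3 - <<'E'
from h import *
np.set_printoptions(precision=4,suppress=True)
c=wrist("w4");Q=st(cloud(c));t=st(c["state"]["tcp_pos"]);print(t)
m=(np.hypot(Q[...,0]-t[0]-.01,Q[...,1]-t[1])<.05)&(Q[...,0]>t[0]+.02)&(Q[...,2]<t[2]-.03)
P=Q[m];print(len(P),np.percentile(P[:,2],[2,10,50,90,98,99.5]))
for th in range(-60,61,20): # outermost non-mat points = rim, along rays
    d=np.array([np.cos(np.radians(th)),np.sin(np.radians(th))]);q=P[abs((P[:,:2]-t[:2])@[-d[1],d[0]])<.004]
    rr=(q[:,:2]-t[:2])@d;o=q[(rr>.032)&(rr<.043)];print(th,len(o),np.percentile(o[:,2],[50,95]) if len(o) else "")
E
```

```text
time_s: 9.2
tcp_pos: [0.5469, -0.238, 0.2572]
eef_rot: [180.0, -16.0, -71.2]
contact_force: [0.2, -0.5, -3.0]
gripper_width: 0.0109
gripper_force: 45.0
time_s: 10.0
tcp_pos: [0.4731, -0.2633, 0.2574]
eef_rot: [-180.0, -16.0, -71.1]
contact_force: [0.2, -0.7, -3.0]
gripper_width: 0.0103
gripper_force: 44.9
[-0.0118 -0.1355  0.2574]
2806 [0.0005 0.0013 0.0989 0.1755 0.2212 0.2258]
-60 50 [0.1723 0.1759]
-40 151 [0.1563 0.1756]
-20 135 [0.1588 0.1759]
0 180 [0.2174 0.2263]
20 130 [0.1577 0.1756]
40 148 [0.1602 0.1757]
60 43 [0.1739 0.1758]
```

```bash

python3 -m pendant '[[[-0.06,0,0.2,0,0,0,-1],[-0.12,0,0.42,0,0,0,-1],[-0.15,0,0.52,0,0,0,-1],[-0.15,0,0.52,0,0,0,-1],[-0.15,0,0.52,0,0,0,-1],[-0.15,0,0.52,0,0,0,-1],[-0.15,0,0.52,0,0,0,-1],[-0.12,0,0.42,0,0,0,-1]]]'
python3 -m pendant '[[[-0.09,0,0.3,0,0,0,-1],[-0.07,0,0.25,0,0,0,-1],[-0.02,0,0.07,0,0,0,-1],[-0.02,0,0.07,0,0,0,-1],[0,0,0,0,0,0,-1],[0,0,0,0,0,0,-1],[0,0,0,0,0,0,-1],[0,0,0,0,0,0,-1]]]'
```

```text
time_s: 10.85
tcp_pos: [0.4727, -0.2632, 0.1804]
eef_rot: [180.0, -16.0, -71.1]
contact_force: [-0.2, 0.0, -2.4]
gripper_width: 0.0103
gripper_force: 44.9
time_s: 11.65
tcp_pos: [0.4731, -0.2631, 0.1674]
eef_rot: [-180.0, -16.0, -71.2]
contact_force: [0.3, 0.6, -2.9]
gripper_width: 0.0106
gripper_force: 44.9
```

```bash

python3 -m pendant '[[[-0.015,0,0.05,0,0,0,-1],[-0.015,0,0.05,0,0,0,-1],[0,0,0,0,0,0,-1],[0,0,0,0,0,0,-1],[0,0,0,0,0,0,-1],[0,0,0,0,0,0,-1],[0,0,0,0,0,0,-1],[0,0,0,0,0,0,-1]]]'
python3 -m pendant '[[[-0.01,0,0.03,0,0,0,-1],[0,0,0,0,0,0,-1],[0,0,0,0,0,0,-1],[0,0,0,0,0,0,-1],[0,0,0,0,0,0,-1],[0,0,0,0,0,0,-1],[0,0,0,0,0,0,-1],[0,0,0,0,0,0,-1]]]'
```

```text
time_s: 12.45
tcp_pos: [0.473, -0.2631, 0.1651]
eef_rot: [-180.0, -16.0, -71.1]
contact_force: [-0.1, 0.1, -3.9]
gripper_width: 0.0106
gripper_force: 44.9
time_s: 13.25
tcp_pos: [0.4729, -0.2631, 0.1645]
eef_rot: [180.0, -16.0, -71.1]
contact_force: [0.3, 0.5, -2.6]
gripper_width: 0.0105
gripper_force: 44.9
```

```bash

python3 -m pendant '[[[-0.015,0,0.05,0,0,0,-1],[0,0,0,0,0,0,-1],[0,0,0,0,0,0,-1],[0,0,0,0,0,0,-1],[0,0,0,0,0,0,-1],[0,0,0,0,0,0,-1],[0,0,0,0,0,0,-1],[0,0,0,0,0,0,-1]]]'
python3 - <<'E'
from h import *
np.set_printoptions(precision=4,suppress=True)
c=wrist("w5");print(c["state"]["contact_force"]);Q=st(cloud(c));t=st(c["state"]["tcp_pos"])
m=(np.hypot(Q[...,0]-t[0]-.01,Q[...,1]-t[1])<.05)&(Q[...,0]>t[0]+.02)&(Q[...,2]<t[2]-.03)
P=Q[m];mm=(Q[...,0]>t[0]+.07)&(Q[...,0]<t[0]+.1)&(abs(Q[...,1]-t[1])<.03);print("mat z",np.median(Q[mm][:,2]))
for th in (-40,-20,20,40):
    d=np.array([np.cos(np.radians(th)),np.sin(np.radians(th))]);q=P[abs((P[:,:2]-t[:2])@[-d[1],d[0]])<.004]
    rr=(q[:,:2]-t[:2])@d;o=q[(rr>.032)&(rr<.043)];print(th,len(o),np.percentile(o[:,2],[50,95]) if len(o) else "")
E
```

```text
time_s: 14.05
tcp_pos: [0.4735, -0.2633, 0.1643]
eef_rot: [-179.9, -16.1, -71.1]
contact_force: [-1.8, 0.4, 5.9]
gripper_width: 0.0107
gripper_force: 44.9
[-1.7981  0.4294  5.889 ]
mat z 0.0018963318719116109
-40 155 [0.0618 0.0826]
-20 138 [0.059  0.0826]
20 137 [0.0638 0.0825]
40 149 [0.0659 0.0823]
```

```bash

python3 -m pendant '[[[0,0,0,0,0,0,1],[0,0,0,0,0,0,1],[0,0,0,0,0,0,1],[0,0,0,0,0,0,1],[0,0,0,0,0,0,1],[0,0,0,0,0,0,1],[0,0,0,0,0,0,1],[0,0,0,0,0,0,1]]]'
python3 -m pendant '[[[0,0,-0.5,0,0,0,1],[0,0,-1,0,0,0,1],[0,0,-1,0,0,0,1],[0,0,-1,0,0,0,1],[0,0,-1,0,-1,0,1],[0,0,-1,0,-1,0,1],[0,0,-1,0,-1,0,1],[0,0,-1,0,-1,0,1]]]'
python3 -m pendant '[[[0,0,-1,0,0,0,1],[0,0,-1,0,0,0,1],[0,0,-1,0,0,0,1],[0.8,-1,-1,0,0,0,1],[1,-1,-1,0,0,0,1],[1,-1,-1,0,0,0,1],[1,-1,-0.5,0,0,0,1],[1,-1,0,0,0,0,1]]]'
python3 -m pendant '[[[1,-1,0,0,0,0,1],[1,-0.8,0,0,0,0,1],[0.3,0,0,0,0,0,1],[0,0,0,0,0,0,1],[0,0,0,0,0,0,1],[0,0,0,0,0,0,1],[0,0,0,0,0,0,1],[0,0,0,0,0,0,1]]]'
python3 - <<'E'
from h import *
np.set_printoptions(precision=4,suppress=True)
c=wrist("w6");print(st(c["state"]["tcp_pos"]));Q=st(cloud(c));g=c["frame"].mean(-1)
h=(Q[...,0]>.05)&(Q[...,0]<.27)&(abs(Q[...,1])<.06)&(Q[...,2]>.22)&(Q[...,2]<.36)
hh=np.concatenate([Q,g[...,None]],-1)[h]
for x0 in np.arange(.05,.27,.01):
    q=hh[(hh[:,0]>=x0)&(hh[:,0]<x0+.01)]
    if len(q)>20: print("%.2f n=%d Y %.3f..%.3f Z med %.3f  98%% %.3f mid-Z %.4f gray %.0f"%(x0,len(q),*np.percentile(q[:,1],[2,98]),np.median(q[:,2]),np.percentile(q[:,2],98),np.median(q[abs(q[:,1])<.006][:,2]),np.median(q[:,3])))
E
```

```text
time_s: 14.9
tcp_pos: [0.4729, -0.2631, 0.1634]
eef_rot: [180.0, -16.0, -71.1]
contact_force: [-0.1, -0.2, -0.1]
gripper_width: 0.0689
gripper_force: 0.0
time_s: 15.7
tcp_pos: [0.4623, -0.2307, 0.3114]
eef_rot: [-179.9, 0.2, -71.0]
contact_force: [-0.1, -0.5, 0.4]
gripper_width: 0.0878
gripper_force: 0.0
time_s: 16.5
tcp_pos: [0.589, -0.2905, 0.4422]
eef_rot: [-179.8, -0.1, -71.1]
contact_force: [0.3, -0.5, -0.1]
gripper_width: 0.0877
gripper_force: 0.0
time_s: 17.3
tcp_pos: [0.6364, -0.3218, 0.4401]
eef_rot: [-179.9, -0.0, -71.1]
contact_force: [-0.7, 0.7, -0.6]
gripper_width: 0.0878
gripper_force: 0.0
[0.096  0.0004 0.4401]
0.11 n=98 Y -0.016..0.018 Z med 0.301  98% 0.303 mid-Z 0.3018 gray 61
0.12 n=676 Y -0.021..0.022 Z med 0.301  98% 0.304 mid-Z 0.3028 gray 60
0.13 n=697 Y -0.020..0.022 Z med 0.302  98% 0.306 mid-Z 0.3044 gray 83
0.14 n=779 Y -0.021..0.023 Z med 0.301  98% 0.306 mid-Z 0.3029 gray 48
0.15 n=645 Y -0.017..0.018 Z med 0.302  98% 0.305 mid-Z 0.3035 gray 30
0.16 n=662 Y -0.016..0.018 Z med 0.303  98% 0.307 mid-Z 0.3051 gray 30
0.17 n=895 Y -0.022..0.024 Z med 0.313  98% 0.315 mid-Z 0.3128 gray 134
0.18 n=1146 Y -0.023..0.025 Z med 0.315  98% 0.317 mid-Z 0.3149 gray 148
0.19 n=1166 Y -0.023..0.025 Z med 0.316  98% 0.318 mid-Z 0.3166 gray 151
0.20 n=1232 Y -0.023..0.025 Z med 0.318  98% 0.320 mid-Z 0.3182 gray 154
0.21 n=1427 Y -0.023..0.035 Z med 0.319  98% 0.321 mid-Z 0.3196 gray 182
0.22 n=1655 Y -0.022..0.037 Z med 0.321  98% 0.323 mid-Z 0.3212 gray 185
0.23 n=1132 Y -0.022..0.037 Z med 0.321  98% 0.323 mid-Z 0.3219 gray 153
0.24 n=359 Y 0.026..0.038 Z med 0.307  98% 0.309 mid-Z nan gray 113
0.25 n=287 Y 0.026..0.038 Z med 0.307  98% 0.309 mid-Z nan gray 112
  return _methods._mean(a, axis=axis, dtype=dtype,
  ret = ret.dtype.type(ret / rcount)
```

View pics/w6.png

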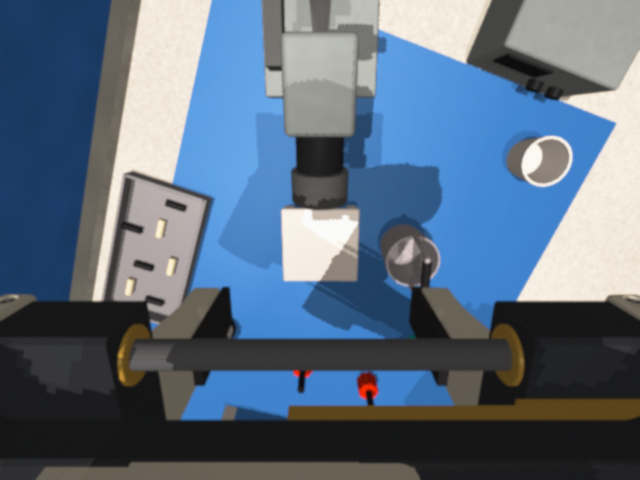

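```bash
python3 - <<'E'
from h import *
np.set_printoptions(precision=4,suppress=True)
c=cam("w6");Q=st(cloud(c))
m=(Q[...,0]>.178)&(Q[...,0]<.23)&(abs(Q[...,1])<.018)&(Q[...,2]>.30)&(Q[...,2]<.33)
P=Q[m];k=np.linalg.lstsq(np.c_[P[:,:2],np.ones(len(P))],P[:,2],rcond=None)[0]
t=np.arctan(k[0]);print("plane",k,"tilt",t,"resid",np.std(P[:,2]-np.c_[P[:,:2],np.ones(len(P))]@k))
hi=(Q[...,2]>.27)&(Q[...,2]<.36)&(abs(Q[...,1])<.03)&(Q[...,0]>.09)&(Q[...,0]<.15)
for u in range(304,337,4):
    v=np.nonzero(hi[:,u])[0]; v=v[v<225]; print(u,v.max(),st(onz(c,u,v.max()+.5,.302)),end=";")
x=np.array([np.cos(t),0,np.sin(t)]);n=np.array([-np.sin(t),0,np.cos(t)])
# yaw of head from box sides
for x0 in(.18,.19,.2):
    q=Q[(abs(Q[...,0]-x0)<.005)&(Q[...,2]>.305)&(Q[...,2]<.33)];print(np.percentile(q[:,1],[1,99]))
xe=np.median([st(onz(c,u,np.nonzero(hi[:,u])[0][np.nonzero(hi[:,u])[0]<225].max()+.5,.302))[0] for u in range(314,328,2)])
XL=xe+.023*np.sin(t);ztop=k[0]*XL+k[2];L=np.array([XL,.001,ztop-.025/np.cos(t)]);print("\nL",L,"focus st",L-.1*x,"world",(L-.1*x)@ST+cs,"tilt deg",np.degrees(t),"origin target",(L-.155*x),(L-.155*x)@ST+cs)
E
python3 -m pendant '[[[-0.5,0,0,0,0,0,1],[-1,0,0,0,0,0,1],[-1,0,0,0,0,0,1],[-1,0,0,0,0,0,1],[-1,0,0,0,0,0,1],[-1,0,0.2,0,0,0,1],[-1,0,0.2,0,0,0,1],[-1,0,0.2,0,0,0,1]]]'
python3 -m pendant '[[[-1,0,0.2,0,0,0,1],[-1,0,0.2,0,0,0,1],[-1,0,0.2,0,0,0,1],[-1,0,0.2,0,0,0,1],[-1,0,0.2,0,0,0,1],[-1,0,0.2,0,0,0,1],[-1,0,0.2,0,0,0,1],[-1,0,0.2,0,0,0,1]]]'
python3 -m pendant '[[[-1,0,0.2,0,0,0,1],[-1,0,0.2,0,0,0,1],[-1,0,0.2,0,0,0,1],[-1,0,0.2,0,0,0,1],[-1,0,0.2,0,0,0,1],[-1,0,0.2,0,0,0,1],[-1,0.3,0.2,0,0,0,1],[-1,0.3,0.2,0,0,0,1]]]'
python3 -m pendant '[[[-1,0,0.2,0,0,0,1],[-1,0,0.2,0,0,0,1],[-1,0,0.2,0,0,0,1],[-1,0,0.2,0,0,1,1],[0,0,0.2,0,0,1,1],[0,0,0.2,0,0,1,1],[0,0,0,0,0,0.7,1],[0,0,0,0,0,0,1]]]'
python3 - <<'E'
from h import *
np.set_printoptions(precision=4,suppress=True)
c=wrist("w7");s=c["state"];print(s["time_s"],s["tcp_pos"],s["eef_rot"],s["joints"])
W=cloud(c);g=c["frame"].mean(-1)
m=(W[...,2]>.085)&(W[...,2]<.125)&(np.hypot(W[...,0]-.447,W[...,1]-.19)<.08)
d=m&(g<70);w=m&(g>110)
for nm,k in(("dark",d),("cream",w)):
    v,u=np.nonzero(k);A=np.array([onz(c,i,j,.097) for i,j in zip(u,v)])[:,:2]
    print(nm,len(u),u.min(),u.max(),v.min(),v.max(),W[k].mean(0),cv2.minAreaRect((A*1000).astype(np.float32)),np.percentile(W[k][:,2],[5,50,98]))
E
```

```text
plane [0.1572 0.0009 0.2859] tilt 0.15588979233508987 resid 0.0007279823411004925
304 207 [0.1192 0.0129 0.302 ];308 208 [0.1184 0.0098 0.302 ];312 208 [0.1184 0.0067 0.302 ];316 209 [0.1176 0.0036 0.302 ];320 209 [0.1176 0.0005 0.302 ];324 209 [ 0.1176 -0.0026  0.302 ];328 208 [ 0.1184 -0.0057  0.302 ];332 208 [ 0.1184 -0.0088  0.302 ];336 207 [ 0.1192 -0.0119  0.302 ];[-0.0232  0.0256]
[-0.0233  0.0252]
[-0.0235  0.0254]

L [0.1212 0.001  0.2796] focus st [0.0224 0.001  0.2641] world [ 0.6133 -0.2519  0.2641] tilt deg 8.9318271699715 origin target [-0.032   0.001   0.2555] [ 0.5959 -0.2004  0.2555]
time_s: 18.15
tcp_pos: [0.5876, -0.1789, 0.4273]
eef_rot: [-180.0, -0.0, -71.1]
contact_force: [0.2, 0.6, 0.6]
gripper_width: 0.0876
gripper_force: 0.0
time_s: 18.95
tcp_pos: [0.5357, -0.0277, 0.3953]
eef_rot: [-180.0, 0.0, -71.1]
contact_force: [1.2, 0.9, 0.2]
gripper_width: 0.0877
gripper_force: 0.0
time_s: 19.75
tcp_pos: [0.4725, 0.1195, 0.3631]
eef_rot: [-180.0, 0.0, -71.1]
contact_force: [0.2, 0.6, -0.2]
gripper_width: 0.0877
gripper_force: 0.0
time_s: 20.55
tcp_pos: [0.4471, 0.1945, 0.3393]
eef_rot: [-180.0, 0.0, -86.0]
contact_force: [0.1, 0.3, 0.4]
gripper_width: 0.0878
gripper_force: 0.0
20.55 [0.4471 0.1945 0.3393] [-179.9885    0.0157  -85.9557] [ 46.6708  -0.3236 -13.4168  -0.0039 -76.8877 -42.6255]
dark 1779 245 330 157 249 [0.4589 0.1996 0.0997] ((482.17181396484375, 195.09915161132812), (90.25557708740234, 100.3061752319336), 5.7336602210998535) [0.0944 0.1004 0.1034]
cream 941 251 337 156 248 [0.4555 0.163  0.1009] ((475.4071044921875, 191.98117065429688), (90.04342651367188, 99.38780212402344), 2.9220399856567383) [0.086  0.1051 0.1101]
```

View pics/w7.png

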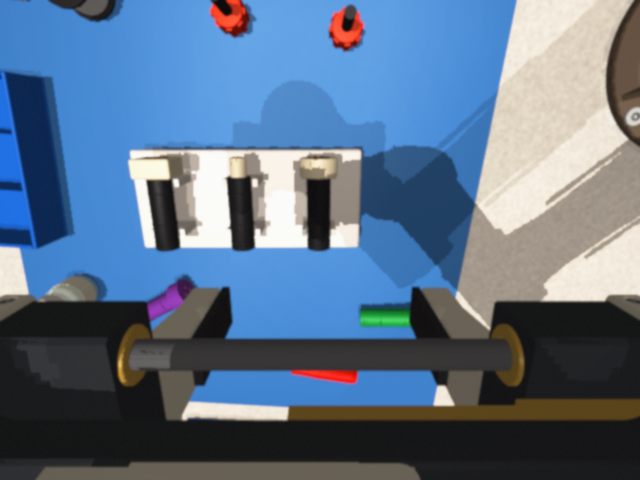

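The round connector is at (318,210) with its curved collar at (318,165). Nose is at (240,200) and square at (160,200). My mask also caught the nose connector, so I'll restrict the columns.

```bash
python3 - <<'E'
from h import *
np.set_printoptions(precision=4,suppress=True)
c=cam("w7");W=cloud(c);g=c["frame"].mean(-1)
m=(W[...,2]>.09)&(W[...,2]<.125);m[:,:290]=0;m[:,346:]=0
for nm,k in(("dark",m&(g<70)),("cream",m&(g>110))):
    k=cv2.morphologyEx(k.astype(np.uint8),cv2.MORPH_OPEN,np.ones((3,3)))>0
    v,u=np.nonzero(k);z=np.percentile(W[k][:,2],95);A=np.array([onz(c,i,j,.1) for i,j in zip(u,v)])[:,:2]
    print(nm,len(u),u.min(),u.max(),v.min(),v.max(),W[k].mean(0),cv2.minAreaRect((A*1000).astype(np.float32)),z)
R=Ro.from_euler("xyz",c["state"]["eef_rot"],degrees=True).as_matrix()
o=np.array([.447,.197,.091]);print("to go tool units",R.T@(o-R[:,2]*.003-c["state"]["tcp_pos"])/.02)
E
```

```text
dark 1520 307 329 179 249 [0.4487 0.2002 0.1003] ((448.8718566894531, 202.2587432861328), (23.78574562072754, 76.89246368408203), 3.9982407093048096) 0.10304214552837544
cream 693 300 337 157 177 [0.4514 0.1508 0.1056] ((451.75872802734375, 151.70445251464844), (38.12177276611328, 20.247730255126953), 3.999037265777588) 0.10988329345672888
to go tool units [-0.1225 -0.0015 12.2658]
```

```bash

python3 -m pendant '[[[-0.09,-0.11,0.5,0,0,0,0.36],[0,0,1,0,0,0,0.36],[0,0,1,0,0,0,0.36],[0,0,1,0,0,0,0.36],[0,0,1,0,0,0,0.36],[0,0,1,0,0,0,0.36],[0,0,1,0,0,0,0.36],[0,0,1,0,0,0,0.36]]]' 30
python3 -m pendant '[[[0,0,0.5,0,0,0,0.36],[0,0,0,0,0,0,0.36],[0,0,0,0,0,0,0.36],[0,0,0,0,0,0,0.36],[0,0,0,0,0,0,0.36],[0,0,0,0,0,0,0.36],[0,0,0,0,0,0,0.36],[0,0,0,0,0,0,0.36]]]'
python3 - <<'E'
from h import *
np.set_printoptions(precision=4,suppress=True)
c=wrist("w8");W=cloud(c);g=c["frame"].mean(-1);s=c["state"];print(s["tcp_pos"],s["gripper_width"])
m=(W[...,2]>.088)&(W[...,2]<.125)&(abs(W[...,0]-.45)<.035)&(abs(W[...,1]-.19)<.07)
for nm,k in(("dark",m&(g<70)),("cream",m&(g>110))):
    k=cv2.morphologyEx(k.astype(np.uint8),cv2.MORPH_OPEN,np.ones((3,3)))>0
    v,u=np.nonzero(k);z=np.percentile(W[k][:,2],95);A=np.array([onz(c,i,j,.1) for i,j in zip(u,v)])[:,:2]
    print(nm,len(u),u.min(),u.max(),v.min(),v.max(),W[k].mean(0),cv2.minAreaRect((A*1000).astype(np.float32)),z)
E
```

```text
time_s: 21.4
tcp_pos: [0.4496, 0.1962, 0.1879]
eef_rot: [180.0, -0.0, -85.9]
contact_force: [-0.4, 0.3, -0.7]
gripper_width: 0.0594
gripper_force: 0.0
time_s: 22.2
tcp_pos: [0.4498, 0.1964, 0.1794]
eef_rot: [-180.0, 0.0, -85.9]
contact_force: [-0.1, 0.1, -0.0]
gripper_width: 0.0599
gripper_force: 0.0
[0.4498 0.1964 0.1794] 0.059854570111415144
dark 4197 302 340 174 326 [0.449  0.199  0.1001] ((449.8759765625, 191.26950073242188), (24.788162231445312, 102.3572006225586), 4.806995868682861) 0.10299178144047515
cream 1946 290 353 176 213 [0.4526 0.1512 0.106 ] ((452.1177062988281, 152.649169921875), (37.894744873046875, 22.24463653564453), 3.0601465702056885) 0.10986142640270549
```

View pics/w8.png

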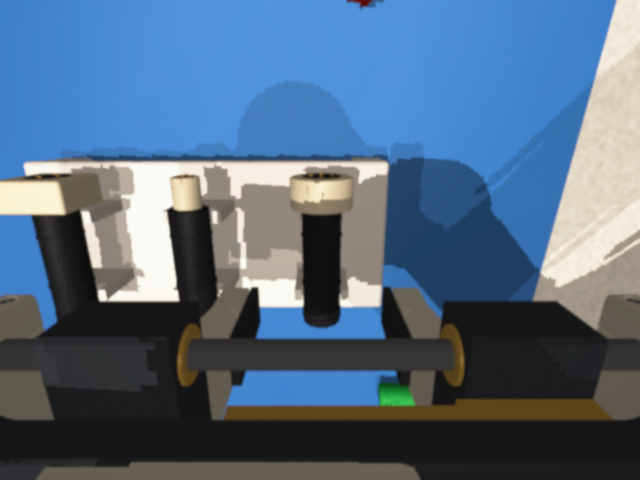

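The collar at (321,190) is round, and the barrel at (321,265) sits midway between the fingers. I'll descend and close.

```bash

python3 -m pendant '[[[0,0,0.7,0,0,0,0.36],[0,0,0.9,0,0,0,0.36],[0,0,0.9,0,0,0,0.36],[0,0,0.8,0,0,0,0.36],[0,0,0.6,0,0,0,0.36],[0,0,0.4,0,0,0,0.36],[0,0,0,0,0,0,0.36],[0,0,0,0,0,0,-1]]]' 30
python3 -m pendant '[[[0,0,0,0,0,0,-1],[0,0,0,0,0,0,-1],[0,0,0,0,0,0,-1],[0,0,0,0,0,0,-1],[0,0,0,0,0,0,-1],[0,0,0,0,0,0,-1],[0,0,0,0,0,0,-1],[0,0,0,0,0,0,-1]]]' 30
```

```text
time_s: 23.05
tcp_pos: [0.45, 0.1966, 0.0936]
eef_rot: [-180.0, 0.0, -85.9]
contact_force: [0.2, -0.3, 0.6]
gripper_width: 0.0555
gripper_force: 0.0
time_s: 23.85
tcp_pos: [0.4499, 0.1965, 0.0935]
eef_rot: [-180.0, 0.0, -85.9]
contact_force: [-1.0, -0.2, 4.3]
gripper_width: 0.0252
gripper_force: 30.0
```

```bash

python3 -m pendant '[[[0,0,-0.3,0,0,0,-1],[0,0,-0.6,0,0,0,-1],[0,0,-1,0,0,0,-1],[0,0,-1,0,0,0,-1],[0,0,-1,0,0,0,-1],[0,0,-1,0,0,0,-1],[0,0,-1,0,0,0,-1],[0,0,-1,0,0,0,-1]]]'
python3 -m pendant '[[[0,0,-1,0,0,0,-1],[0,0,-1,0,0,0,-1],[0,0,-1,0,0,0,-1],[0.3,-0.1,-0.6,0,0,0,-1],[0.6,-0.2,-0.3,0,0,0,-1],[0.9,-0.3,0,0,0,0,-1],[1,-0.3,0,0,0,0,-1],[1,-0.3,0,0,0,0,-1]]]'
python3 - <<'E'
from h import *
from plant import vision
np.set_printoptions(precision=4,suppress=True)
c=wrist("w9");W=cloud(c);s=c["state"];print(s["tcp_pos"],s["gripper_width"],s["gripper_force"],s["contact_force"])
R=Ro.from_euler("xyz",s["eef_rot"],degrees=True).as_matrix();Q=(W-s["tcp_pos"])@R;g=c["frame"].mean(-1)
m=(abs(Q[...,1])<.025)&(Q[...,0]>.012)&(Q[...,0]<.08)&(abs(Q[...,2])<.04)
P=Q[m];print("collar pts tool",len(P),np.percentile(P[:,0],[1,50,99]),np.percentile(P[:,1],[1,99]),np.percentile(P[:,2],[1,5,50]))
for x0 in np.arange(.012,.07,.006):
    q=P[abs(P[:,0]-x0)<.003]
    if len(q)>9: print("%.3f"%x0,len(q),"y",np.percentile(q[:,1],[2,98]),"z top",np.percentile(q[:,2],3))
E
```

```text
time_s: 24.65
tcp_pos: [0.4495, 0.1962, 0.2322]
eef_rot: [180.0, -0.0, -86.0]
contact_force: [0.8, -0.6, -0.6]
gripper_width: 0.0251
gripper_force: 30.0
time_s: 25.45
tcp_pos: [0.4791, 0.1207, 0.3085]
eef_rot: [179.9, -0.0, -85.9]
contact_force: [-0.1, 0.1, -0.7]
gripper_width: 0.0255
gripper_force: 30.0
[0.4791 0.1207 0.3085] 0.025456825328966676 29.996597170829773 [-0.1481  0.0902 -0.6616]
collar pts tool 9513 [0.0121 0.0424 0.0548] [-0.0183  0.019 ] [-0.0168 -0.016  -0.0091]
0.012 525 y [-0.023   0.0232] z top -0.018774567517394362
0.018 840 y [-0.0119  0.0128] z top -0.00968099775827389
0.024 846 y [-0.0114  0.0121] z top -0.009590663853923013
0.030 638 y [-0.0112  0.0117] z top -0.009617416287876854
0.036 1025 y [-0.0174  0.0182] z top -0.01640699994246556
0.042 1543 y [-0.0176  0.0183] z top -0.01656460053008163
0.048 1607 y [-0.0176  0.0184] z top -0.016520325851068354
0.054 2489 y [-0.0172  0.0179] z top -0.016022328695133082
```

```bash

python3 -m pendant '[[[1,-0.3,0,0,0,0,-1],[1,-0.3,0,0,0,0,-1],[1,-0.3,0,0,0,0,-1],[1,-0.3,0,0,0,0,-1],[1,-0.3,0,0,0,0,-1],[1,-0.3,0,0,0,0,-1],[1,-0.3,0,0,0,0,-1],[1,-0.3,0,0,0,0,-1]]]'
python3 -m pendant '[[[1,-0.3,0,0,0,0,-1],[1,-0.3,0,0,0,0,-1],[1,-0.3,0,0,0,0,-1],[1,-0.3,0,0,0,0,-1],[0.8,-0.3,0,0,0,0,-1],[0.4,-0.2,0,0,0,0,-1],[0,0,0,0,0,0,-1],[0,0,0,0,0,0,-1]]]'
python3 -m pendant '[[[0,0,0,0,0,-0.5,-1],[0,0,0,0,0,-0.8,-1],[0,0,0,0,0,-0.8,-1],[0,0,0,0,0,-0.8,-1],[0,0,0,0,0.5,-0.75,-1],[0,0,0,0,0.7,0,-1],[0,0,0,0,0.7,0,-1],[0,0,0,0,0.33,0,-1]]]'
python3 - <<'E'
from h import *
np.set_printoptions(precision=4,suppress=True)
from plant import r
s=r.get_state();R=Ro.from_euler("xyz",s["eef_rot"],degrees=True).as_matrix();t=.1559
x=np.array([np.cos(t),0,np.sin(t)]);F=np.array([.0224,.001,.2641])@ST+cs
face=s["tcp_pos"]+R@[.055,.0003,.0034]
print(s["eef_rot"],"x dot",(R[:,0]@ST.T)@x,"togo units",R.T@(F-face)/.02, st(face))
E
```

```text
time_s: 26.3
tcp_pos: [0.538, -0.0357, 0.3083]
eef_rot: [179.9, -0.0, -86.0]
contact_force: [-0.6, -0.2, -0.6]
gripper_width: 0.0253
gripper_force: 30.0
time_s: 27.1
tcp_pos: [0.5794, -0.1351, 0.3089]
eef_rot: [180.0, 0.0, -86.0]
contact_force: [-0.5, -0.7, -0.4]
gripper_width: 0.0252
gripper_force: 30.0
time_s: 27.9
tcp_pos: [0.5791, -0.1341, 0.3095]
eef_rot: [180.0, -9.0, -71.2]
contact_force: [-1.0, 0.4, -0.9]
gripper_width: 0.0249
gripper_force: 30.0
[179.969  -9.004 -71.233] x dot 0.9999991771247566 togo units [2.9451 0.257  3.0301] [-0.0453  0.0062  0.3147]
```

```bash

python3 -m pendant '[[[0.2,0.05,0.2,0,0,0,-1],[0.5,0.05,0.5,0,0,0,-1],[0.6,0.05,0.6,0,0,0,-1],[0.6,0.05,0.6,0,0,0,-1],[0.5,0.06,0.5,0,0,0,-1],[0.35,0,0.4,0,0,0,-1],[0.2,0,0.23,0,0,0,-1],[0,0,0,0,0,0,-1]]]'
python3 -m pendant '[[[0,0,0,0,0,0,-1],[0,0,0,0,0,0,-1],[0,0,0,0,0,0,-1],[0,0,0,0,0,0,-1],[0,0,0,0,0,0,-1],[0,0,0,0,0,0,-1],[0,0,0,0,0,0,-1],[0,0,0,0,0,0,-1]]]'
python3 - <<'E'
from h import *
np.set_printoptions(precision=4,suppress=True)
from plant import vision
c=wrist("w10");s=c["state"];R=Ro.from_euler("xyz",s["eef_rot"],degrees=True).as_matrix()
F=np.array([.0224,.001,.2641])@ST+cs
print(s["time_s"],s["qd"],s["gripper_force"],"togo mm",R.T@(F-s["tcp_pos"]-R@[.055,.0003,.0034])*1000)
Q=(cloud(c)-s["tcp_pos"])@R
m=(abs(Q[...,1])<.025)&(Q[...,0]>.036)&(Q[...,0]<.08)&(abs(Q[...,2])<.04);P=Q[m]
print("collar tool x max",np.percentile(P[:,0],99),"y",np.percentile(P[:,1],[1,99]),"ztop",np.percentile(P[:,2],3))
l=(abs(Q[...,1])<.04)&(Q[...,0]>.12)&(Q[...,0]<.2)&(Q[...,2]>-.06)&(Q[...,2]<.03);P=Q[l]
print("barrel",len(P),"front x",np.percentile(P[:,0],[.2,1]),"y",np.percentile(P[:,1],[1,99]),"ztop",np.percentile(P[:,2],3))
Tm=vision.capture("top");pickle.dump(Tm,open("top2.pkl","wb"))
a=cv2.resize(c["frame"],(480,360));b=cv2.resize(Tm["frame"][170:290,370:530],(320,240),interpolation=cv2.INTER_CUBIC)
cv2.imwrite("pics/c10.png",np.hstack([a,cv2.copyMakeBorder(b,0,120,0,0,0)]))
E
```

```text
time_s: 28.7
tcp_pos: [0.5961, -0.2019, 0.2576]
eef_rot: [179.9, -8.9, -71.4]
contact_force: [-1.0, -0.8, -0.2]
gripper_width: 0.0252
gripper_force: 30.0
time_s: 29.5
tcp_pos: [0.5962, -0.201, 0.2585]
eef_rot: [179.9, -8.9, -71.3]
contact_force: [0.5, -0.3, -1.4]
gripper_width: 0.0255
gripper_force: 30.0
29.5 [-0.0285  0.0445  0.0474 -0.0204 -0.092   0.0321] 29.996016025543213 togo mm [-1.1359 -0.2393 -0.5708]
collar tool x max 0.054560639713863296 y [-0.0179  0.0189] ztop -0.016355265970250846Traceback (most recent call last):
  File "<stdin>", line 11, in <module>
    return _quantile_unchecked(
        a, q, axis, out, overwrite_input, method, keepdims, weights)
    return _ureduce(a,
                    func=_quantile_ureduce_func,
    ...<5 lines>...
                    overwrite_input=overwrite_input,
                    method=method)
    r = func(a, **kwargs)
    result = _quantile(arr,
                       quantiles=q,
    ...<2 lines>...
                       out=out,
                       weights=wgt)
    slices_having_nans = np.isnan(arr[-1, ...])
                                  ~~~^^^^^^^^^
IndexError: index -1 is out of bounds for axis 0 with size 0
```

```bash
python3 - <<'E'
from h import *
np.set_printoptions(precision=4,suppress=True)
from plant import vision,r
T=vision.capture("top");S=vision.capture("scene")
b=[cv2.resize(k["frame"][y:y+100,x:x+100],(400,400),interpolation=cv2.INTER_CUBIC) for k,x,y in((T,390,170),(S,205,110))]
cv2.imwrite("pics/c11.png",np.hstack(b))
for n,c in(("top",T),("scene",S)):
    Q=st(cloud(c));h=(abs(Q[...,0]-.2)<.03)&(abs(Q[...,1])<.02)&(Q[...,2]>.29)&(Q[...,2]<.34)
    P=Q[h];print(n,"head top fit z at .2:",len(P),np.polyfit(P[:,0]-.2,P[:,2],1))
    p=(np.hypot(Q[...,0]+.012,Q[...,1]+.135)<.05)&(Q[...,2]>.07)&(Q[...,2]<.17);print("pot pts",p.sum(),np.percentile(Q[p][:,2],[50,98]) if p.any() else "")
print(r.get_state()["qd"])
E
```

```text
top head top fit z at .2: 302 [0.2855 0.3182]
pot pts 186 [0.0899 0.1606]
scene head top fit z at .2: 164 [0.2439 0.3186]
pot pts 203 [0.0848 0.1592]
[ 0.0391 -0.0347  0.0525  0.0044 -0.124   0.0093]
```

View pics/c11.png

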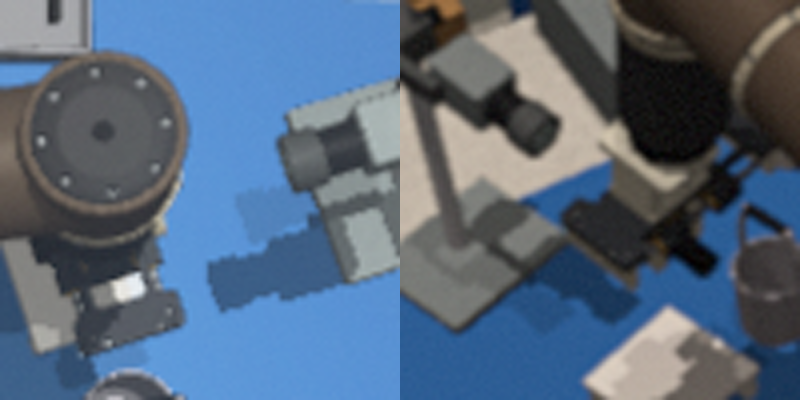

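The last picture shows the head unmoved, with the lens at top (305,160) and scene (535,125). The pot stands upright beside the stage at scene (770,280). The face is about 1 mm from focus, so I'm handing in.

```bash
python3 -c "
from plant import r
print(r.close_job())"
```

```text
the job is handed in; nothing more can be done
None
```

I handed the job in at about 30 s of the 53 s allowed: the pot stands upright on the mat beside the stage, and the round-collared connector is still gripped, squared to the lens axis, its face measured about 1–2 mm from the focus point; the hand-in gave no verdict.

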